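Uncover the hold-to-run control and hold it at the third click

TASK

Run the dust extractor at its third step from the round hold-to-run control station on the bench. Take the station's loose lid by its upright ear, tip it up with its far edge still resting on the rim, then lift it off and lay it gently flat, right side up, on the bench beside the station. Then turn the spring-return dial inside clockwise by its bar, past the first two clicks to the third and no further, and finish still holding it there; leave the bottle, the wax tin and the sanding block where they are.

Things in the scene. Friction and masses are not known exactly. Their poses are not given: they have to be found in the camera images.
- canister: Round grey open-topped can fixed to the bench, placed and turned anew each time: 152 mm outside (foot flange 172), 144 inside, rim 72 mm above the bench. Origin on its axis at bench level; x roughly away from the robot, where a cable stub sticks out. The dial is inside on its axis; the plate round it, 22 mm up, marks rest with a tick and the steps with a tick and one, two, three raised pips.
- lid: Loose aluminium lid, about 0.1 kg: round plate 156 mm across, 8 to 14 mm above the origin, over a skirt ring 136 mm across, 8 mm deep, loose (4 mm all round) in the can's mouth. Origin at the centre of the skirt's lower edge, z up: 64 mm above the bench when seated, 0 when flat on the bench right side up. The ear stands at its -x edge (towards the robot within 0.6 rad), the far edge is +x.
- lid_ear (a point): Grip point on the lid's upright ear: a flat tab 10 mm thick (lid's x), 32 mm wide (y), its middle 68 mm from the lid's axis, reaching from the plate (14 mm) to 49 mm above the lid's origin; this point is 36 mm above it. Take it from above, fingers closing along the lid's x, one over the plate and one outside. Axes as the lid's.
- lid_far (a point): Point under the far edge of the lid's plate, 76 mm from its axis at +x, 8 mm above the lid's origin; 72 mm above the bench when seated on the rim. To tip the lid, turn it about this point.
- dial_turn (a joint): Angle of the spring-return dial, rad: 0 at rest, grows clockwise seen from above; clicks at 0.4, 0.8 and 1.2 (the third); end stop at 1.6. A spring always drives it back to 0: about 0.05 N m at rest, 0.11 N m at the third click, with a ripple of about 0.03 N m between clicks. It does not stay where it is let go.
- dial: The dial with its upright black grip bar. Bar: 54 mm long (its x, to the end with white line and pointer), 12 mm thick (y), 28 mm high. Origin under its centre, on the can's axis, 34 mm above the bench, where the dial's disc (80 mm across) ends; its top is 62 mm above the bench. At rest its x points 0.6 rad counter-clockwise (from above) of the can's x; it turns with the dial.
- dial_grip (a point): Middle of the grip bar, on the dial's axis, 50 mm above the bench; axes as the bar's. Grip from above, fingers closing along y; between bar and can there is about 60 mm of room each side.
- bottle_shellac: Bystander: brown bottle, 46 mm across, 106 mm high, standing behind the work to the right. Origin under its centre.
- wax_tin: Bystander: round tin, 77 mm across, 32 mm high, to the left of the work. Origin under its centre.
- sanding_block: Bystander: sanding block 89 x 100 x 32 mm, near the robot to the left. Origin under its centre. (The bench is bare to the robot's right of the can: nothing lies within 0.29 m of its axis that way, from 0.13 m nearer the robot than the axis to 0.04 m beyond it.)

How it is judged (in metres and radians):
On the way, in this order (a step that is already met when the one before it is completed fails the run):
1. the lid is tipped up by more than 9 degrees with its far edge still on the station's rim (within 10 mm of it in height) (angle between lid's own z axis and vertical above 0.16 rad and height (world z) of lid_far below 0.082 m and horizontal distance between lid_far and canister below 0.1 m), for 0.05 s.
2. the lid lies flat on the bench, right side up, clear of the station and let go (height (world z) of lid below 0.005 m and angle between lid's own z axis and vertical below 0.06 rad and horizontal distance between lid and canister above 0.15 m and contact force between the fingers and lid below 0.05 N and linear speed of lid below 0.02 m/s), for 0.2 s.
At the end, for the whole second after the job is handed in: The fingers hold the dial's bar (more than 0.5 N) with the dial still and within 0.16 rad of the third click (1.04 to 1.36 rad), and the lid lies at rest flat on the bench, right side up (within 5 mm and 3 degrees), its centre more than 150 mm from the station's axis, not touching the station (value of joint dial_turn between 1.04 and 1.36 rad and velocity of joint dial_turn between -0.1 and 0.1 rad/s and contact force between the fingers and dial above 0.5 N and contact force between lid and canister below 0.02 N and height (world z) of lid between -0.005 and 0.005 m and angle between lid's own z axis and vertical below 0.06 rad and horizontal distance between lid and canister above 0.15 m and linear speed of lid below 0.02 m/s); the arm keeps its last pose, push and grip.
It fails at once if the dial is turned well beyond the third click (more than 1.48 rad) (value of joint dial_turn above 1.48 rad).
It fails at once if the lid is dropped or slammed on the bench (faster than 0.6 m/s within 45 mm of it) (height (world z) of lid below 0.045 m and linear speed of lid above 0.6 m/s).
It fails at once if the bottle is moved by more than 25 mm (distance of bottle_shellac from where it was at the start of the episode above 0.025 m).
It fails at once if the wax tin is moved by more than 25 mm (distance of wax_tin from where it was at the start of the episode above 0.025 m).
It fails at once if the sanding block is moved by more than 25 mm (distance of sanding_block from where it was at the start of the episode above 0.025 m).
It also fails if it takes over 58 s, if anything falls off the work surface, if the arm or the gripper's body presses on something with over 40 N, if the wrist force passes 120 N, or if a joint passes its speed limit or range.

ROBOT

A 6-joint arm with a two-finger parallel gripper is mounted at the origin on a cart in front of the work surface, level with it; the furniture and walls round the work are solid. World frame = base frame: x ahead of the robot, y to its left, z up, the work surface at z = 0. Lengths are in mm, angles in rad, forces in N, time in s.
With the tool pointing down it reaches from about 400 to 925 mm from the base axis. Payload 12.5 kg.
Tool frame: the origin (TCP) lies at the very end of the fingers, on their centre line; the grasp point (between the pads) lies 19 mm behind it; z points along the fingers, y is the line along which they close (so a half turn about z gives the same grasp; the last joint's range is limited). The gripper opens to 95 mm and grips with 3 to 60 N. Pads are 20 mm wide; open, the fingers measure 119 mm over their backs; the gripper's body (75 mm by 180 mm) begins 59 mm behind the grasp point.
Start: joints at [-1.406, 0.491, 1.559, -0, 1.092, -0.106], TCP at [167.212, -602.235, 214.661] pointing down, gripper open.
Joint ranges: [-3.1, 3.1], [-0.84, 2.19], [0.05, 2.79], [-1.13, 4.28], [0.06, 2.93], [-2.69, 2.69]. Speed limits (rad/s): [2.22, 2.22, 2.79, 3.14, 3.14, 3.14].

INTERFACE

Orientations are given as [roll, pitch, yaw] about the fixed x, y, z axes, in that order (R = Rz(yaw) Ry(pitch) Rx(roll)).
In Python, from cell import state, read_camera, camera_info, job_done gives the robot as it stands.
- The arm moves only by the shell command python3 -m handwheel 'ROWS'. ROWS is a JSON list of rows, 1 to 5 of them, each of 5 numbers: dx, dy, dz in mm, then a turn about the tool's z in rad, then the opening from 0.0 (shut) to 1.0 (fully open); each row is the pose to reach, as a shift and turn from the pose commanded when the command began, along the tool's axes at that moment; what a row does not reach only later rows make up. A row lasts 1/12 s, in which the tool goes at most 41.7 mm and 0.125 rad, less where a joint would pass 70% of its speed; a pose out of reach is approached as far as the arm can. The fingers move at their own pace and stop on an object; the grip force is fixed at half the most. Time passes only in rows, so rows that do not move let the fingers close. It prints the time, the measured TCP pose, the force, the opening and the grip force at its end.
- state(): the state, without advancing time (a new reading comes with each control period).
- read_camera(name): name is "scene" or "top" or "wrist"; returns (picture, depth): 420x560x3 uint8, red, green, blue; 420x560 float32, mm along the optical axis (not along the pixel's ray), 0 where there is no reading.
- camera_info(name): a dict with "vertical_fov" (degrees; the focal length in pixels is half the picture's height over the tangent of half this angle, whatever the lens; pixels are square), "cx", "cy" (the principal point, pixels), "dist_coeffs" ([k1, k2, p1, p2, k3] as OpenCV has them; the pictures are not rectified), "origin" and "attitude" of the camera in the world. Camera axes: x right, y down, z forward; pixel columns grow to the right and rows downward; lengths in mm; the calibration is good to about 2 mm. A picture is of the moment at which its call begins: read the wrist's pose just before it. camera_info takes no time and is no camera call; for the wrist camera it gives the pose at the moment of the call.
- job_done(): hands the job in; it is judged then, once.
The state is a dict: "t": time; "joints": joint angles; "qvel": joint speeds; "tau": joint torques, N m; "eef_pos": TCP position; "tcp_rot": TCP orientation; "ft_force": force on the tool from outside, world axes, zero at the start; "moment": the same for the moment, N m; "opening": opening from 0.0 (shut) to 1.0 (fully open); "grip_force": force on a finger pad.
Only numpy, scipy, OpenCV 4.12 (cv2) and the standard library are available. Lean on these libraries where they do the work, as an engineer would, in place of code of your own. Each camera call takes 0.05 s, during which the arm holds its last target. There are 200 camera calls.

## Working session

There is one attempt and no reset: what is moved stays moved. The work goes in short steps, Python scripts to look and compute and a shell command to move; the robot and the scene stay as the last step left them, time stands still between calls to the robot, and variables do not carry over. Pictures are saved under pics/ and viewed, at most 10 in all, crops included, and the job is handed in when it is done.

```bash
mkdir -p pics; ls
cat > h.py <<'E'
import numpy as np,cv2
from cell import *
from scipy.spatial.transform import Rotation as R
def K(i):
    f=210/np.tan(np.radians(i["vertical_fov"])/2)
    return np.array([[f,0,i["cx"]],[0,f,i["cy"]],[0,0,1.]])
def cam(name):
    i=camera_info(name);p,d=read_camera(name);return i,p,d
def att(i):
    a=np.array(i["attitude"],float)
    return a if a.shape==(3,3) else R.from_euler('xyz',a).as_matrix()
def world(i,uv,z):
    uv=np.atleast_2d(np.array(uv,float));n=cv2.undistortPoints(uv[:,None],K(i),np.array(i["dist_coeffs"],float))[:,0]
    return (np.c_[n,np.ones(len(n))]*np.atleast_1d(z)[:,None])@att(i).T+np.array(i["origin"])
def onplane(i,uv,h):
    a=world(i,uv,np.ones(len(np.atleast_2d(uv))));o=np.array(i["origin"]);r=a-o
    return o+r*((h-o[2])/r[:,2])[:,None]
def save(n,p):cv2.imwrite("pics/"+n+".png",cv2.cvtColor(p,cv2.COLOR_RGB2BGR))
E
python3 - <<'E'
from h import *
i,p,d=cam("top");print(i);save("top",p);np.save("topd",d)
i,p2,d=cam("scene");print(i);save("scene",p2)
import pickle;print(state())
E
```

```text
pics
{'vertical_fov': 42.254493533733346, 'cx': 281.8334831410728, 'cy': 207.26604274728868, 'dist_coeffs': array([-0.01870499,  0.        ,  0.        ,  0.        ,  0.        ]), 'origin': array([ 368.94840462,   88.20902739, 1336.05362336]), 'attitude': array([-3.04041279e+00,  6.56890421e-04, -1.55760871e+00])}
{'vertical_fov': 55.67044502583767, 'cx': 281.8700998446421, 'cy': 213.57386421513118, 'dist_coeffs': array([-0.0977485,  0.       ,  0.       ,  0.       ,  0.       ]), 'origin': array([-53.26590758, 602.85430827, 768.22097716]), 'attitude': array([-2.2982205, -0.0225002, -2.2893275])}
{'t': 0.1, 'joints': array([-1.40561663e+00,  4.91475211e-01,  1.55940148e+00, -1.45091075e-05,
        1.09170834e+00, -1.05610365e-01]), 'qvel': array([ 0.00157423, -0.00198488, -0.00056413,  0.00094839,  0.0003335 ,
        0.00039445]), 'tau': array([ 4.01922254e-03, -6.13622546e+01, -2.58604950e+01,  6.94710924e-02,
        4.70134697e-02, -5.44349155e-05]), 'eef_pos': array([ 167.15817442, -601.99904315,  214.1306751 ]), 'tcp_rot': array([-3.14060445e+00, -9.18133544e-05,  2.70796716e-01]), 'ft_force': array([ 0.16063374,  0.00682788, -0.15072735]), 'moment': array([ 0.04382467, -0.04006322, -0.05099085]), 'grip_force': 0.0, 'opening': 1.000518795419193}
```

View pics/top.png

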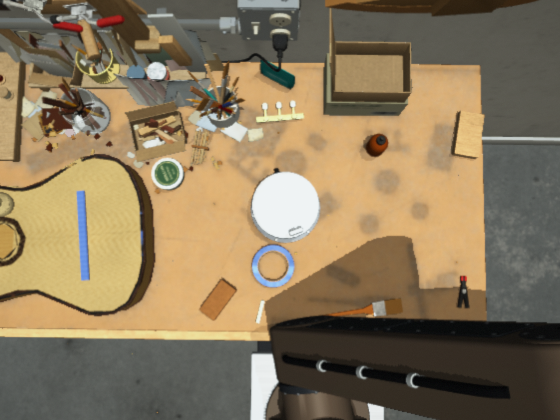

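View pics/scene.png

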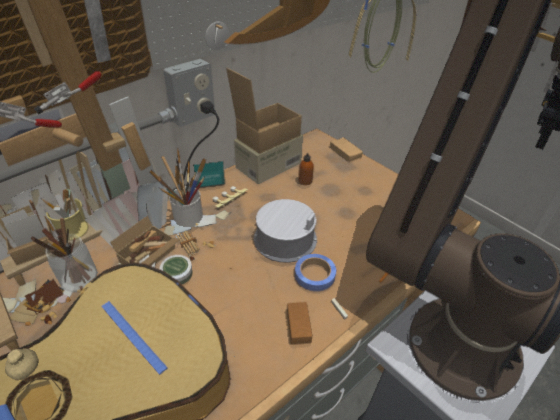

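The top view shows the lid at about (286,206) and its ear near (296,231). The bench to the right of it is bare. I'll enlarge this area.

Run:
```python
from h import *
i,p,d=cam("top")
save("crop",cv2.resize(p[160:256,225:353],None,fx=6,fy=6,interpolation=cv2.INTER_CUBIC))
vs,us=np.mgrid[160:256,225:353];z=d[160:256,225:353]
P=world(i,np.c_[us.ravel(),vs.ravel()],z.ravel())
ok=z.ravel()>0;P=P[ok]
m=(abs(P[:,2]-78)<8);Q=P[m];print(len(Q),Q[:,2].mean())
(c,r)=cv2.minEnclosingCircle(np.float32(Q[:,:2]));print("enc",c,r,Q.mean(0))
e=P[(P[:,2]>95)&(P[:,2]<125)];print("ear",len(e),e.mean(0),e[:,2].max())
print(onplane(i,[[286,206],[296,231]],[78,113]))
```

```text
3371 77.8828183410389
enc (503.184814453125, 83.88175964355469) 77.86106872558594 [503.89868433  84.58163702  77.88281834]
ear 64 [439.20168585  59.56359004 112.54956428] 119.06209921639379
[[499.74091723  81.06266965  78.        ]
 [439.79539226  58.03887833 113.        ]]
```

View pics/crop.png

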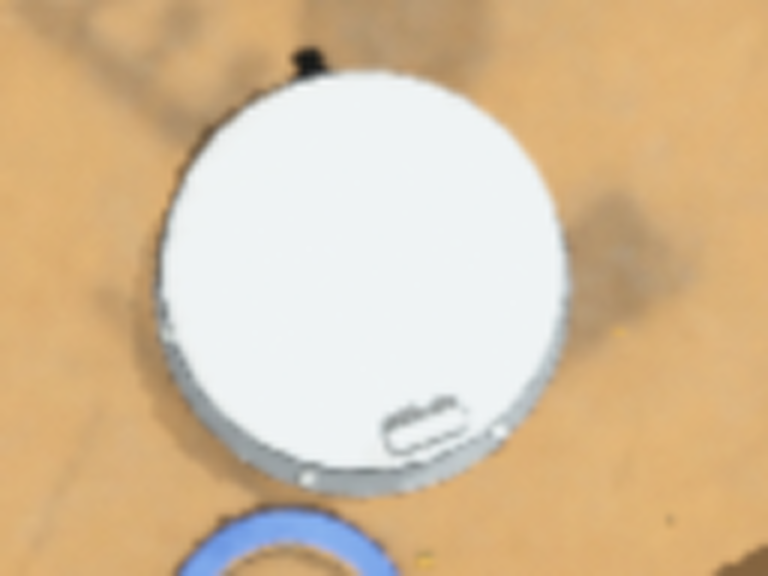

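```bash
cat >> h.py <<'E'
def to(x,y,z,yaw=None,s=None):
    s=s or state();Rt=R.from_euler('xyz',s["tcp_rot"]).as_matrix()
    d=Rt.T@(np.array([x,y,z])-s["eef_pos"])
    t=0 if yaw is None else -((yaw-s["tcp_rot"][2]+np.pi)%(2*np.pi)-np.pi)
    print("rows:",np.round(d,1),"turn",round(t,3),"pos",np.round(s["eef_pos"],1),"rot",np.round(s["tcp_rot"],3),"F",np.round(s["ft_force"],1),"op",round(s["opening"],3))
E
python3 -c "
from h import *
to(420,-250,200,.271);to(439,59.5,150,1.93)"
```

```text
rows: [ 337.8 -271.6   14.5] turn -0.0 pos [ 167.2 -602.1  214.2] rot [-3.141 -0.     0.271] F [ 0.5 -0.5  0.1] op 1.003
rows: [ 438.9 -564.7   64.7] turn -1.659 pos [ 167.2 -602.1  214.2] rot [-3.141 -0.     0.271] F [ 0.5 -0.5  0.1] op 1.003
```

```bash
python3 -m handwheel '[[31,-25,0,-0.12,1],[62,-50,0,-0.24,1],[93,-75,0,-0.36,1],[124,-100,0,-0.48,1],[155,-125,0,-0.6,1]]'; python3 -c "
from h import *
to(420,-200,200,1.93);to(439,59.5,150,1.93)"
```

```text
t: 0.57
eef_pos: [283.7, -438.6, 214.5]
tcp_rot: [-3.141, -0.0, 0.876]
ft_force: [0.7, 0.6, 1.1]
opening: 1.0
grip_force: 0.0
rows: [270.6 -48.   14.5] turn -1.054 pos [ 283.7 -438.6  214.5] rot [-3.141 -0.     0.876] F [0.7 0.6 1.1] op 1.0
rows: [ 482.1 -199.5   64.6] turn -1.054 pos [ 283.7 -438.6  214.5] rot [-3.141 -0.     0.876] F [0.7 0.6 1.1] op 1.0
```

```bash
python3 -m handwheel '[[38,-10,0,-0.12,1],[76,-20,0,-0.24,1],[114,-30,0,-0.36,1],[152,-40,0,-0.48,1],[190,-50,0,-0.6,1]]'; python3 -c "
from h import *
to(439,59.5,150,1.93)"
```

```text
t: 0.98
eef_pos: [367.6, -261.0, 214.6]
tcp_rot: [3.142, 0.0, 1.476]
ft_force: [0.7, -0.7, 0.1]
opening: 1.001
grip_force: 0.0
rows: [325.8  40.9  64.6] turn -0.454 pos [ 367.6 -261.   214.6] rot [3.142 0.    1.476] F [ 0.7 -0.7  0.1] op 1.001
```

```bash
python3 -m handwheel '[[41,5,0,-0.12,1],[82,10,0,-0.24,1],[123,15,0,-0.36,1],[164,20,0,-0.454,1],[205,25,0,-0.454,1]]'; python3 -c "
from h import *
to(439,59.5,190,1.93)"
```

```text
t: 1.4
eef_pos: [412.5, -59.4, 214.7]
tcp_rot: [3.141, 0.0, 1.931]
ft_force: [1.0, -1.0, 0.6]
opening: 1.0
grip_force: 0.0
rows: [101.9  66.6  24.7] turn 0.001 pos [412.5 -59.4 214.7] rot [3.141 0.    1.931] F [ 1.  -1.   0.6] op 1.0
```

```bash
python3 -m handwheel '[[34,22,8,0,0.6],[68,44,16,0,0.6],[102,66,20,0,0.6],[102,66,24,0,0.6]]'
python3 - <<'E'
from h import *
to(439,59.5,84,1.93)
i,p,d=cam("wrist");save("w1",p)
vs,us=np.mgrid[0:420:2,0:560:2];z=d[::2,::2]
P=world(i,np.c_[us.ravel(),vs.ravel()],z.ravel())[z.ravel()>0]
e=P[(P[:,2]>90)&(P[:,2]<116)&(np.hypot(P[:,0]-503,P[:,1]-84)<95)];print(len(e),e.mean(0),e[:,2].max())
t=e[e[:,2]>109];print("top",len(t))
if len(t)>5: print(cv2.minAreaRect(np.float32(t[:,:2])))
q=P[(abs(P[:,2]-78)<4)];print("plate",len(q))
if len(q)>5: print(cv2.minEnclosingCircle(np.float32(q[:,:2])))
E
```

```text
t: 1.73
eef_pos: [439.7, 62.6, 190.3]
tcp_rot: [3.141, -0.001, 1.93]
ft_force: [-1.3, -0.2, -0.3]
opening: 0.775
grip_force: 0.0
rows: [ -2.7  -1.9 106.3] turn -0.0 pos [439.7  62.6 190.3] rot [ 3.141e+00 -1.000e-03  1.930e+00] F [-1.3 -0.2 -0.3] op 0.775
166 [439.31596073  59.90615681 110.55295917] 114.3051058016066
top 144
((440.0545654296875, 57.58327865600586), (8.561640739440918, 29.568557739257812), 20.61250877380371)
plate 6470
((504.119140625, 81.86446380615234), 78.01944732666016)
```

View pics/w1.png

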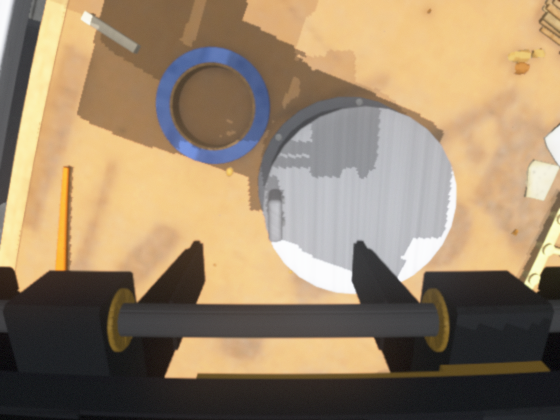

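The wrist view shows the lid centred near (360,200) with its ear at (276,215). Depth puts the ear at (440, 58) and the lid yaw at 0.36. Next I descend with the fingers partly open.

```bash
python3 -m handwheel '[[-2,-1,20,0,0.32],[-4,-1,45,0,0.32],[-4,-1,60,0,0.32],[-4,-1,60,0,0.32],[-4,-1,60,0,0.32]]'; python3 -c "
from h import *
to(440,58,84,1.93)"
```

```text
t: 2.2
eef_pos: [439.4, 52.3, 130.5]
tcp_rot: [-3.14, -0.0, 1.924]
ft_force: [-0.6, -0.1, 0.9]
opening: 0.384
grip_force: 0.0
rows: [ 5.1  2.6 46.5] turn -0.006 pos [439.4  52.3 130.5] rot [-3.14  -0.     1.924] F [-0.6 -0.1  0.9] op 0.384
```

```bash
python3 -m handwheel '[[5,2.5,0,-0.006,0.32],[5,2.5,20,-0.006,0.32],[5,2.5,40,-0.006,0.32],[5,2.5,45,-0.006,0.32],[5,2.5,45,-0.006,0.32]]'; python3 -c "
from h import *
to(440,58,84,1.93)"
```

```text
t: 2.62
eef_pos: [440.2, 58.7, 85.6]
tcp_rot: [-3.141, -0.0, 1.931]
ft_force: [-0.4, -0.5, 0.2]
opening: 0.317
grip_force: 0.0
rows: [-0.6 -0.4  1.6] turn 0.001 pos [440.2  58.7  85.6] rot [-3.141 -0.     1.931] F [-0.4 -0.5  0.2] op 0.317
```

```bash
python3 -m handwheel '[[-0.5,0,2,0,0.2],[-0.5,0,2,0,0.2],[-0.5,0,2,0,0.2],[-0.5,3,2,0,0.2],[-0.5,6,2,0,0.2]]';python3 -m handwheel '[[0,1,0,0,0.2],[0,2,0,0,0.2],[0,3,0,0,0.2],[0,3,0,0,0.2]]'
```

```text
t: 3.03
eef_pos: [446.0, 60.3, 84.1]
tcp_rot: [-3.141, 0.0, 1.931]
ft_force: [-17.8, -7.2, 15.6]
opening: 0.2
grip_force: 10.0
t: 3.37
eef_pos: [445.7, 60.8, 83.7]
tcp_rot: [-3.134, -0.002, 1.932]
ft_force: [-15.4, -10.6, 12.9]
opening: 0.201
grip_force: 9.1
```

Contact made: the push tries to tip the lid, but friction jams it, as expected. Now I lift slowly.

```bash
python3 -m handwheel '[[0,0,-5,0,0.2],[0,0,-10,0,0.2],[0,0,-15,0,0.2],[0,0,-20,0,0.2],[0,0,-25,0,0.2]]'
cat > lid.py <<'E'
from h import *
import sys
i,p,d=cam("scene")
# near points: lid plate seen from scene camera
z=d[::1,::1];vs,us=np.mgrid[0:420,0:560]
P=world(i,np.c_[us.ravel(),vs.ravel()],z.ravel())[z.ravel()>0]
q=P[(np.hypot(P[:,0]-504,P[:,1]-82)<70)&(P[:,2]>70)&(P[:,2]<130)]
L=np.array([np.cos(.36),np.sin(.36)]);s=(q[:,:2]-[504,82])@L;m=s>-45
for k in range(-4,7):
    w=(s>k*10)&(s<k*10+10); print(k*10,w.sum(),np.median(q[w,2]).round(1) if w.any() else None)
save(sys.argv[1],cv2.resize(p[150:290,200:380],None,fx=4,fy=4))
E
python3 lid.py tip1
```

```text
t: 3.78
eef_pos: [449.2, 61.5, 109.1]
tcp_rot: [3.141, 0.0, 1.931]
ft_force: [-0.3, 0.1, -1.1]
opening: 0.202
grip_force: 0.2
-40 91 91.2
-30 89 89.9
-20 111 89.2
-10 127 88.0
0 122 86.5
10 127 85.5
20 117 83.9
30 108 82.8
40 90 81.3
50 79 79.7
60 44 78.8
```

View pics/tip1.png

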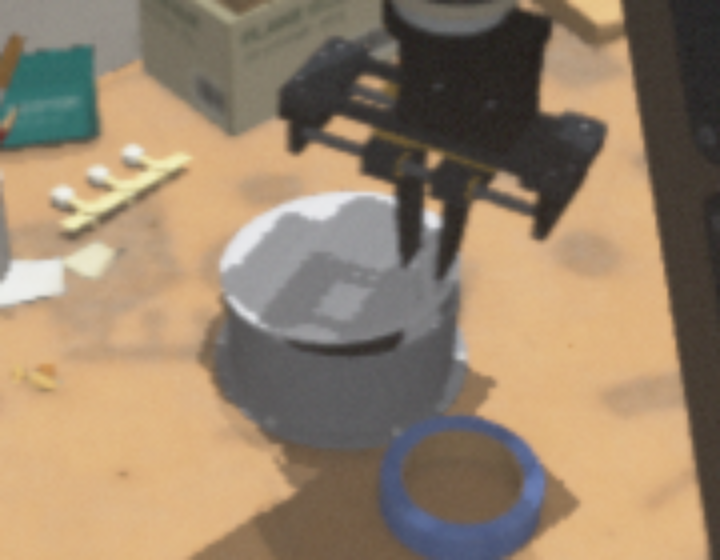

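The lid is tipped with its far edge on the rim. The slope is about 0.125 rad, so I lift a bit more.

```bash
python3 -m handwheel '[[0,1,-2,0,0.2],[0,1.5,-5,0,0.2],[0,2,-8,0,0.2],[0,2,-11,0,0.2],[0,2,-11,0,0.2]]'; python3 lid.py tip2
```

```text
t: 4.25
eef_pos: [451.0, 62.1, 120.1]
tcp_rot: [3.141, 0.0, 1.931]
ft_force: [-0.4, -0.4, -0.2]
opening: 0.197
grip_force: 0.4
-40 102 93.2
-30 94 91.9
-20 102 90.6
-10 121 89.0
0 132 87.7
10 120 86.3
20 121 84.6
30 104 83.2
40 93 82.1
50 72 80.3
60 43 79.2
```

```bash
python3 -m handwheel '[[0,1.5,0,0,0.2],[0,3,-2,0,0.2],[0,4,-5,0,0.2],[0,5,-8,0,0.2],[0,5,-8,0,0.2]]'; python3 lid.py tip3
```

```text
t: 4.72
eef_pos: [454.1, 63.7, 127.5]
tcp_rot: [-3.138, -0.001, 1.931]
ft_force: [-6.7, -2.3, 3.2]
opening: 0.199
grip_force: 3.8
-40 87 99.3
-30 99 97.6
-20 98 95.6
-10 114 93.8
0 121 91.6
10 118 89.5
20 113 87.5
30 101 85.5
40 89 83.5
50 71 81.6
60 39 79.6
```

Slope is now about 0.197 rad (11°) with the far edge at about 72 mm. I'll hold, then ease it back down, grip properly and lift.

```bash
python3 -m handwheel '[[0,0,0,0,0.2],[0,0,0,0,0.2],[0,0,0,0,0.2],[0,0,0,0,0.2]]'; python3 -m handwheel '[[0,-3,8,0,0.2],[0,-6,16,0,0.22],[0,-8,25,0,0.25],[0,-10,34,0,0.25],[0,-10,42,0,0.25]]'; python3 lid.py back; python3 -c "
from h import *
to(440,58,84,1.93)"
```

```text
t: 5.1
eef_pos: [453.9, 63.7, 127.2]
tcp_rot: [-3.138, -0.001, 1.931]
ft_force: [-6.6, -2.6, 1.1]
opening: 0.204
grip_force: 3.7
t: 5.52
eef_pos: [445.9, 60.3, 85.0]
tcp_rot: [3.142, 0.0, 1.931]
ft_force: [0.6, 0.1, 1.2]
opening: 0.249
grip_force: 0.0
-40 92 77.4
-30 95 77.8
-20 115 77.6
-10 128 77.5
0 135 77.9
10 128 77.6
20 131 77.8
30 115 77.6
40 102 77.5
50 80 77.4
60 47 77.3
rows: [-0.1 -6.1 -0. ] turn 0.001 pos [445.7  60.3  83.9] rot [-3.14  -0.     1.931] F [-0.3 -0.5 -1.4] op 0.255
```

```bash
python3 -m handwheel '[[0,-3,0,0,0.25],[0,-3,0,0,0.0],[0,-3,0,0,0.0],[0,-3,0,0,0.0],[0,-3,0,0,0.0]]'; python3 -m handwheel '[[0,0,0,0,0],[0,0,-8,0,0],[0,0,-18,0,0],[0,0,-34,0,0],[0,0,-50,0,0]]';  python3 lid.py lift
```

```text
t: 5.98
eef_pos: [441.5, 59.0, 85.9]
tcp_rot: [-3.138, -0.001, 1.931]
ft_force: [-8.7, -3.4, 5.3]
opening: 0.1
grip_force: 30.0
t: 6.4
eef_pos: [443.3, 59.3, 136.6]
tcp_rot: [3.141, 0.0, 1.931]
ft_force: [0.1, 0.8, -0.2]
opening: 0.104
grip_force: 30.0
-40 91 128.4
-30 108 128.2
-20 122 128.4
-10 125 128.3
0 124 128.2
10 129 128.5
20 122 128.5
30 111 128.2
40 97 128.0
50 77 128.3
60 45 128.4
```

View pics/lift.png

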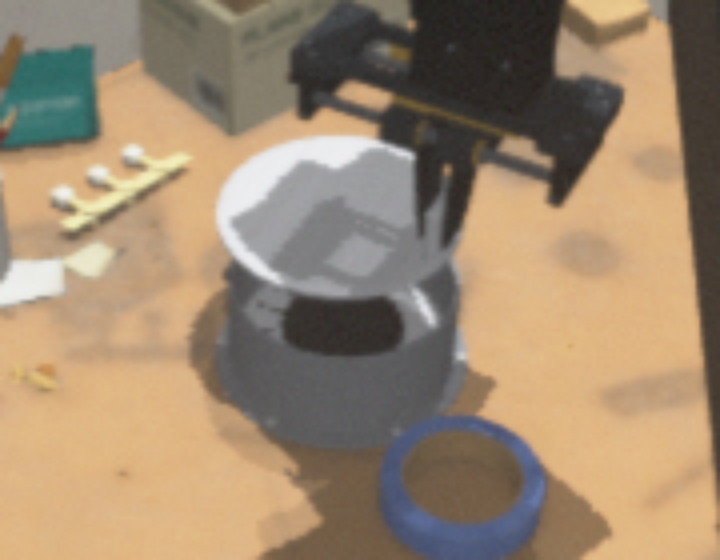

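Lid held flat (TCP is 22 mm above the lid's origin). Now I carry it to the right.

```bash
python3 -m handwheel '[[-20,-12,0,0,0],[-50,-31,0,0,0],[-80,-50,0,0,0],[-110,-68,0,0,0],[-140,-87,0,0,0]]'; python3 -m handwheel '[[-25,-15,10,0,0],[-42,-26,30,0,0],[-42,-26,55,0,0],[-42,-26,80,0,0],[-42,-26,95,0,0]]'
python3 - <<'E'
from h import *
to(401,-152,23,1.93)
i,p,d=cam("scene");z=d;vs,us=np.mgrid[0:420,0:560]
P=world(i,np.c_[us.ravel(),vs.ravel()],z.ravel())[z.ravel()>0]
q=P[(np.hypot(P[:,0]-475,P[:,1]+126)<50)];q=q[(q[:,2]<60)]
A=np.c_[q[:,0]-465,q[:,1]+126,np.ones(len(q))];print(len(q),np.linalg.lstsq(A,q[:,2],rcond=None)[0],np.median(q[:,2]))
E
```

```text
t: 6.87
eef_pos: [410.9, -103.9, 136.0]
tcp_rot: [3.141, 0.001, 1.931]
ft_force: [0.8, 0.2, -0.6]
opening: 0.101
grip_force: 30.0
t: 7.28
eef_pos: [401.3, -151.3, 39.1]
tcp_rot: [-3.141, -0.0, 1.929]
ft_force: [0.8, -0.2, -0.4]
opening: 0.105
grip_force: 30.0
rows: [-0.5 -0.5 16.1] turn -0.001 pos [ 401.3 -151.3   39.1] rot [-3.141 -0.     1.929] F [ 0.8 -0.2 -0.4] op 0.105
538 [-1.70798351e-03 -2.70443051e-03  3.11652615e+01] 31.157934986825182
```

```bash
python3 -m handwheel '[[0,0,4,0,0],[0,0,8,0,0],[0,0,12,0,0],[0,0,15,0,0],[0,0,16,0,0]]'; python3 -m handwheel '[[0,0,0.7,0,0],[0,0,1.3,0,0],[0,0,1.3,0,0]]'
```

```text
t: 7.75
eef_pos: [401.8, -150.9, 24.8]
tcp_rot: [3.141, 0.001, 1.931]
ft_force: [-0.4, -0.1, -1.9]
opening: 0.103
grip_force: 30.0
t: 8.0
eef_pos: [401.7, -150.9, 23.5]
tcp_rot: [3.141, 0.0, 1.931]
ft_force: [-0.9, -0.6, -1.3]
opening: 0.107
grip_force: 30.0
```

```bash
python3 -m handwheel '[[0,0,1,0,0],[0,0,2,0,0],[0,0,2,0,0]]'
```

```text
t: 8.25
eef_pos: [401.7, -151.0, 21.9]
tcp_rot: [3.141, 0.001, 1.931]
ft_force: [-2.3, -0.2, 10.4]
opening: 0.107
grip_force: 30.0
```

Touchdown with about 10 N. Now I release, rise and look at the dial.

```bash
python3 -m handwheel '[[0,0,-0.5,0,0.3],[0,0,-0.5,0,0.3],[0,0,-0.5,0,0.3],[0,0,-5,0,0.3],[0,0,-25,0,0.3]]'; python3 -m handwheel '[[0,0,-35,0,0.5],[0,0,-70,0,0.7],[0,0,-105,0,0.7],[0,0,-140,0,0.7]]'
python3 - <<'E'
from h import *
i,p,d=cam("scene");z=d;vs,us=np.mgrid[0:420,0:560]
P=world(i,np.c_[us.ravel(),vs.ravel()],z.ravel())[z.ravel()>0]
q=P[(np.hypot(P[:,0]-475,P[:,1]+126)<50)];q=q[(q[:,2]<60)]
A=np.c_[q[:,0]-465,q[:,1]+126,np.ones(len(q))];print(len(q),np.linalg.lstsq(A,q[:,2],rcond=None)[0])
i,p,d=cam("top");save("dial",cv2.resize(p[160:256,225:353],None,fx=6,fy=6,interpolation=cv2.INTER_CUBIC));save("top2",p)
vs,us=np.mgrid[160:256,225:353];z=d[160:256,225:353]
P=world(i,np.c_[us.ravel(),vs.ravel()],z.ravel())[z.ravel()>0]
near=np.hypot(P[:,0]-504,P[:,1]-82)<90;P=P[near]
r=P[abs(P[:,2]-72)<3];print("rim",len(r),cv2.minEnclosingCircle(np.float32(r[:,:2])))
b=P[(abs(P[:,2]-62)<4)&(np.hypot(P[:,0]-504,P[:,1]-82)<40)];print("bar",len(b),b.mean(0),cv2.minAreaRect(np.float32(b[:,:2])))
to(503,82,150,1.93)
E
```

```text
t: 8.67
eef_pos: [400.7, -150.5, 45.1]
tcp_rot: [-3.139, -0.003, 1.931]
ft_force: [-0.3, -0.6, 0.6]
opening: 0.295
grip_force: 0.0
t: 9.0
eef_pos: [401.1, -150.6, 188.3]
tcp_rot: [-3.141, -0.0, 1.931]
ft_force: [1.7, -0.5, 0.0]
opening: 0.526
grip_force: 0.0
594 [-5.69779366e-03  1.39300207e-03  1.39991251e+01]
rim 269 ((503.3157958984375, 84.05136108398438), 75.68590545654297)
bar 104 [501.95089741  83.13926284  62.22961961] ((502.9468078613281, 83.88175964355469), (53.56822967529297, 12.153732299804688), 49.71590805053711)
rows: [183.7 175.6  40.8] turn 0.001 pos [ 403.1 -151.6  191. ] rot [3.136 0.006 1.931] F [ 0.3  0.5 -0.9] op 0.605
```

View pics/dial.png

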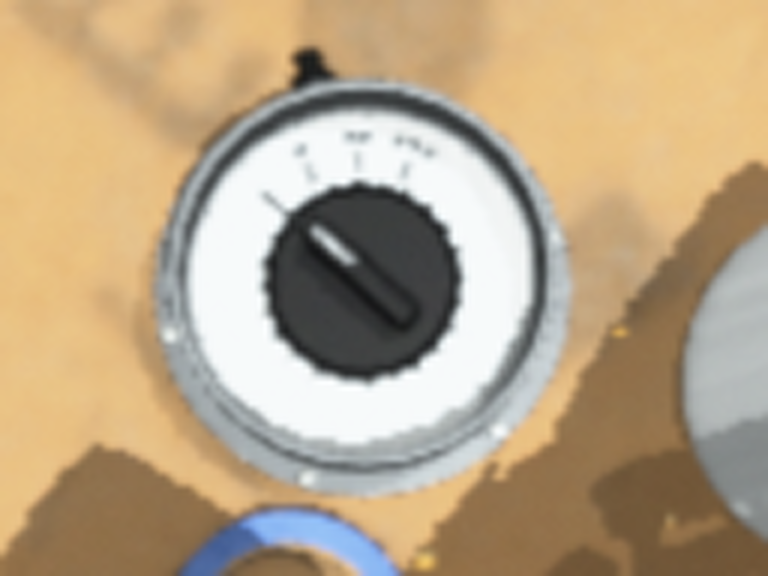

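The lid lies flat, with its plate top at 14.0 mm. In the picture the bar runs from pointer (318,235) to tail (410,315), which gives a centre of (503, 84) and an angle of about 0.86 rad. Next I approach the dial.

```bash
python3 -m handwheel '[[28,27,0,0.12,0.5],[56,54,0,0.24,0.5],[84,81,0,0.36,0.5],[112,107,0,0.48,0.5],[140,134,0,0.6,0.5]]'; python3 -c "
from h import *
to(503,84,140,.865)"
```

```text
t: 9.52
eef_pos: [470.1, 10.3, 186.0]
tcp_rot: [-3.141, 0.0, 1.401]
ft_force: [1.2, -1.1, 0.3]
opening: 0.507
grip_force: 0.0
rows: [78.2 19.9 46. ] turn 0.536 pos [470.1  10.3 186. ] rot [-3.141  0.     1.401] F [ 1.2 -1.1  0.3] op 0.507
```

```bash
python3 -m handwheel '[[30,8,10,0.12,0.5],[55,15,20,0.24,0.5],[70,18,30,0.36,0.5],[70,18,40,0.466,0.5],[70,18,40,0.466,0.5]]';  python3 -m handwheel '[[0,0,0,0,0.5],[0,0,0,0,0.5]]'; python3 -c "
from h import *
to(503,84,37,.865)"
```

```text
t: 9.93
eef_pos: [498.4, 75.7, 144.2]
tcp_rot: [-3.139, 0.002, 0.937]
ft_force: [-0.4, -0.2, -0.4]
opening: 0.503
grip_force: 0.0
t: 10.1
eef_pos: [499.3, 74.5, 146.6]
tcp_rot: [-3.142, 0.0, 0.943]
ft_force: [-1.0, -0.6, 0.0]
opening: 0.498
grip_force: 0.0
rows: [  9.9  -2.6 109.6] turn 0.078 pos [499.3  74.5 146.6] rot [-3.142  0.     0.943] F [-1.  -0.6  0. ] op 0.498
```

```bash
python3 -m handwheel '[[10,-2.5,0,0.078,0.5],[10,-2.5,35,0.078,0.5],[10,-2.5,70,0.078,0.5],[10,-2.5,95,0.078,0.5],[10,-2.5,100,0.078,0.5]]';  python3 -m handwheel '[[0,0,4,0,0.5],[0,0,8,0,0.5],[0,0,8,0,0.5]]'; python3 -c "
from h import *
to(503,84,38,.865)"
```

```text
t: 10.52
eef_pos: [501.9, 83.7, 43.8]
tcp_rot: [-3.139, 0.003, 0.863]
ft_force: [-0.6, -0.1, -0.5]
opening: 0.5
grip_force: 0.0
t: 10.77
eef_pos: [503.8, 84.2, 39.2]
tcp_rot: [3.14, -0.001, 0.862]
ft_force: [-1.0, -0.1, 0.4]
opening: 0.498
grip_force: 0.0
rows: [-0.7 -0.5  1.2] turn -0.003 pos [503.8  84.2  39.2] rot [ 3.14e+00 -1.00e-03  8.62e-01] F [-1.  -0.1  0.4] op 0.498
```

Now close on the bar.

```bash
python3 -m handwheel '[[-0.5,-0.5,0,0,0.2],[-0.5,-0.5,0,0,0.0],[-0.5,-0.5,0,0,0],[-0.5,-0.5,0,0,0],[-0.5,-0.5,0,0,0]]'; python3 -m handwheel '[[0,0,0,0,0],[0,0,0,0,0]]';python3 -c "
from h import *
to(503,84,38,.865);print(state()['moment'])"
```

```text
t: 11.18
eef_pos: [502.7, 84.3, 38.7]
tcp_rot: [3.141, -0.0, 0.862]
ft_force: [0.3, 0.3, -0.3]
opening: 0.205
grip_force: 0.0
t: 11.35
eef_pos: [503.7, 83.6, 38.5]
tcp_rot: [3.139, -0.001, 0.862]
ft_force: [3.5, -8.6, -0.6]
opening: 0.127
grip_force: 30.0
rows: [-0.2 -0.8  0.5] turn -0.003 pos [503.7  83.6  38.5] rot [ 3.139e+00 -1.000e-03  8.620e-01] F [ 3.5 -8.6 -0.6] op 0.127
[-1.51326795 -0.616546   -0.3488008 ]
```

```bash
python3 -m handwheel '[[0,0.8,0,0,0],[0,0.8,0,0.1,0],[0,0.8,0,0.2,0],[0,0.8,0,0.3,0],[0,0.8,0,0.4,0]]';python3 -m handwheel '[[0,0,0,0.1,0],[0,0,0,0.2,0],[0,0,0,0.3,0],[0,0,0,0.4,0],[0,0,0,0.4,0]]'; python3 -c "
from h import *
to(503,84,38,-.335);print(state()['moment'])"
```

```text
t: 11.77
eef_pos: [504.1, 83.1, 38.6]
tcp_rot: [3.14, -0.001, 0.458]
ft_force: [3.0, -10.0, 0.6]
opening: 0.127
grip_force: 30.0
t: 12.18
eef_pos: [504.3, 82.5, 38.6]
tcp_rot: [3.14, -0.002, 0.056]
ft_force: [3.5, -14.4, 0.1]
opening: 0.127
grip_force: 30.0
rows: [-1.2 -1.6  0.6] turn 0.391 pos [504.3  82.5  38.6] rot [ 3.14e+00 -2.00e-03  5.60e-02] F [  3.5 -14.4   0.1] op 0.127
[-2.61229127 -0.68332253  0.16826029]
```

```bash
python3 -m handwheel '[[0,0.7,0,0.1,0],[0,1.2,0,0.2,0],[0,1.2,0,0.3,0],[0,1.2,0,0.39,0],[0,1.2,0,0.39,0]]';python3 -m handwheel '[[0,0,0,0,0],[0,0,0,0,0]]'
python3 - <<'E'
from h import *
to(503,84,38,-.335);print(state()['moment'],state()['grip_force'])
i,p,d=cam("wrist");save("end",p)
i,p,d=cam("scene");a=cv2.resize(p[130:330,180:460],None,fx=2.8,fy=2.8);save("end2",a)
E
```

```text
t: 12.6
eef_pos: [504.2, 81.8, 38.6]
tcp_rot: [3.141, -0.002, -0.333]
ft_force: [4.0, -10.4, 0.3]
opening: 0.124
grip_force: 30.0
t: 12.77
eef_pos: [504.2, 81.8, 38.6]
tcp_rot: [3.141, -0.002, -0.328]
ft_force: [2.0, -8.9, 0.6]
opening: 0.127
grip_force: 30.0
rows: [-1.9 -1.7  0.6] turn 0.007 pos [504.2  81.8  38.6] rot [ 3.141e+00 -2.000e-03 -3.280e-01] F [ 2.  -8.9  0.6] op 0.127
[-1.62002408 -0.55473698  0.12697625] 29.995949864387512
```

View pics/end.png

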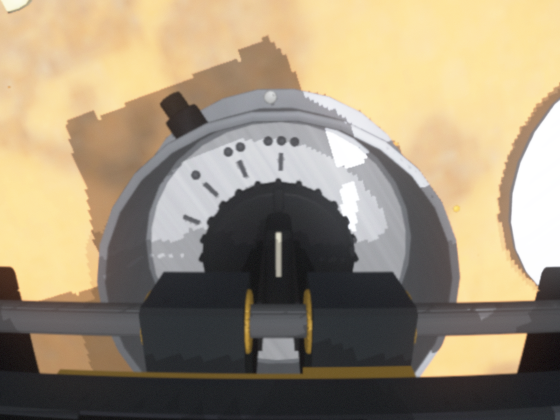

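View pics/end2.png

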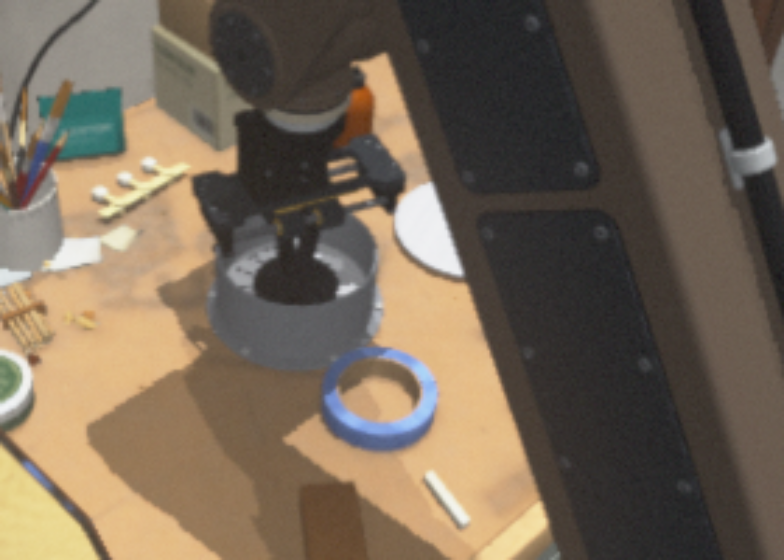

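The wrist view shows the bar's white line at (278,253), directly under the three-pip tick at (281,162). The dial is on the third step and held with 30 N, and the lid lies flat to the right.

```bash
python3 -c "
from cell import *
print(job_done())"
```

```text
the job is handed in; nothing more can be done
None
```

I tipped the lid about 11° on its far edge, lifted it off and laid it flat on the bench to the right, then handed in with the dial held at the third click under a 30 N grip; the bottle, wax tin and sanding block were not approached, and no verdict came back.

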